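Change the doming die and put the mixed-up dies back

TASK

Three forming dies are sitting in the wrong nests. Fit the brass die in the steel die holder for the next job, and put the steel die and the black die back each in its own wooden block, the one with the punch of the same material; every die must end fully down in its nest, its flat turned to the nest's flat wall. Every nest that you need is taken, so set one die aside on the way (the brass set's block is free, or use bare bench); the brass block ends empty, keep the dies upright, and leave the low round steel cup that stands on the bench where it is.

Things in the scene. Friction and masses are not known exactly. Their poses are not given: they have to be found in the camera images.
- steel_die: Bright grey steel die with a round hollow in its top, 0.4 kg: upright D-shaped block, 46 mm diameter, 40 mm high, flat side (17 mm from the axis) on its own -x side, foot edge bevelled 3 mm. Origin on the axis of the round, at the underside; z up. Seated: origin 11 mm over the bench, 27 mm stands above the rim, axes parallel to the nest's. Grasp across y, 46 mm wide.
- brass_die: Yellow brass die with a conical hollow in its top, 0.42 kg: upright D-shaped block, 46 mm diameter, 40 mm high, flat side (17 mm from the axis) on its own -x side, foot edge bevelled 3 mm. Origin on the axis of the round, at the underside; z up. Seated: origin 11 mm over the bench, 27 mm stands above the rim, axes parallel to the nest's. Grasp across y, 46 mm wide.
- black_die: Black nylon die with a shallow hollow in its top, 0.15 kg: upright D-shaped block, 46 mm diameter, 40 mm high, flat side (17 mm from the axis) on its own -x side, foot edge bevelled 3 mm. Origin on the axis of the round, at the underside; z up. Seated: origin 11 mm over the bench, 27 mm stands above the rim, axes parallel to the nest's. Grasp across y, 46 mm wide.
- die_holder: Steel die holder, fixed: dark round boss, 80 mm diameter, 24 mm high, on a 116 x 96 x 10 mm screwed flange; a brass set screw (slack, leave it) sticks out to x = -54 mm and points at the flat wall. Origin on the nest's axis at bench height, z up. D nest as in steel_block. Holds the steel die at the start; the brass die belongs here.
- steel_block: Wooden block, fixed, 80 x 84 mm, 24 mm high, with a bright steel ball punch (part of it, 31 mm high) lying on a ledge from x = 38 to 68 mm. Origin on the nest's axis at bench height, z up. D-shaped nest: floor 11 mm, rim 24 mm above the bench, flat wall on the -x side, 2.5 mm play round a die, 4 mm bevel. Holds the black die at the start; the steel die belongs here.
- brass_block: Wooden block, fixed, 80 x 84 mm, 24 mm high, with a yellow brass ball punch (part of it, 31 mm high) lying on a ledge from x = 38 to 68 mm. Origin on the nest's axis at bench height, z up. D nest as in steel_block. Holds nothing at the start; a free spot that ends empty.
- black_block: Wooden block, fixed, 80 x 84 mm, 24 mm high, with a black nylon ball punch (part of it, 31 mm high) lying on a ledge from x = 38 to 68 mm. Origin on the nest's axis at bench height, z up. D nest as in steel_block. Holds the brass die at the start; the black die belongs here.
- cup: Low dark grey turned steel casting cup, fully round (no flat), open on top, 56 mm in diameter, 18 mm high, loose on the bare bench among the blocks: a bystander. Origin at the centre of its underside.
There are look-alikes about, which are no part of the job. Of the things like the brass_die, leave any that is purple; of the rest the smaller one is meant.

How it is judged (in metres and radians):
At the end, for the whole second after the job is handed in: The brass die sits in the steel die holder, the steel die in the block with the steel punch and the black die in the block with the black punch: each within 8 mm of the nest's axis, its underside within 3 mm of the nest's floor, flat matched to within 0.3 rad, upright within 0.08 rad, at rest (z of steel_die in the frame of steel_block between 0.008 and 0.014 m and horizontal distance between steel_die and steel_block below 0.008 m and angle between each of steel_die, brass_die, black_die's own z axis and vertical below 0.08 rad and angle between the x axis of steel_die and the x axis of steel_block, either way round below 0.3 rad and linear speed of each of steel_die, brass_die, black_die below 0.02 m/s and z of brass_die in the frame of die_holder between 0.008 and 0.014 m and horizontal distance between brass_die and die_holder below 0.008 m and angle between the x axis of brass_die and the x axis of die_holder, either way round below 0.3 rad and z of black_die in the frame of black_block between 0.008 and 0.014 m and horizontal distance between black_die and black_block below 0.008 m and angle between the x axis of black_die and the x axis of black_block, either way round below 0.3 rad); the robot touches nothing.
It fails at once if the steel die is tipped over (angle between steel_die's own z axis and vertical above 0.8 rad).
It fails at once if the brass die is tipped over (angle between brass_die's own z axis and vertical above 0.8 rad).
It fails at once if the black die is tipped over (angle between black_die's own z axis and vertical above 0.8 rad).
It fails at once if the low round steel cup is pushed aside (more than 20 mm) (distance of cup from where it was at the start of the episode above 0.02 m).
It also fails if it takes over 96 s, if anything falls off the work surface, if the arm or the gripper's body presses on something with over 40 N, if the wrist force passes 120 N, or if a joint passes its speed limit or range.

ROBOT

A 7-joint arm with a two-finger parallel gripper is mounted at the origin on a cart in front of the work surface, level with it; the furniture and walls round the work are solid. World frame = base frame: x ahead of the robot, y to its left, z up, the work surface at z = 0. Lengths are in mm, angles in rad, forces in N, time in s.
With the tool pointing down it reaches from about 425 to 875 mm from the base axis. Payload 9.9 kg.
Tool frame: the origin (TCP) lies on the centre line of the jaws, within the pads' length; the fingertips stand 14 mm ahead of it and the grasp point (between the pads) lies 5 mm behind it; z points along the fingers, y is the line along which they close (so a half turn about z gives the same grasp; the last joint's range is limited). The gripper opens to 85 mm and grips with 20 to 120 N. Pads are 22 mm wide; open, the fingers measure 114 mm over their backs; the gripper's body (76 mm by 85 mm) begins 54 mm behind the grasp point. The pads swing forward as they close: fully open they stand 13 mm farther back than shut.
Start: joints at [1.025, 0.576, 0.025, 1.437, -0.015, 1.129, -0.057], TCP at [300.758, -604.296, 245.289] pointing down, gripper open.
Joint ranges: [-2.76, 2.76], [-0.34, 2.15], [-1.52, 1.57], [0.19, 2.46], [-1.09, 4.23], [0.17, 1.99], [-2.82, 2.82]. Speed limits (rad/s): [2.22, 2.22, 3.01, 3.01, 3.14, 3.14, 3.14].

INTERFACE

Orientations are given as a rotation vector (axis times angle).
In Python, from station import manip gives the robot as it stands.
- The arm moves only by the tool jog_arm, never from a script. Its argument "rows" is a list of rows, each a list of 2 entries, a list of its own where there are three numbers: the shift along the tool's x, y, z in m, then the turn about the tool's z in degrees. A call has 1 to 20 rows; each row shifts and turns the commanded pose from where the row before left it, along the tool's axes as they then stand; what a row does not reach is not made up. A row lasts 1/8 s, in which the tool goes at most 62.5 mm and 10.7 degrees, less where a joint would pass 70% of its speed; a pose out of reach is approached as far as the arm can. A call with a gripper value outside its range is refused whole. "claw" is the opening, from 0 (shut) to 1 (fully open), set as the call begins (left out, the last holds). The fingers move at their own pace and stop on an object; "force" is the grip in N (left out, the last holds). Time passes only in rows, so rows that do not move let the fingers close. It gives the time, the measured TCP pose, the force, the opening and the grip force at its end, in the units of the state.
- manip.read_state(): the state, without advancing time (a new reading comes with each control period).
- manip.get_image(name): name is "scene" or "top" or "wrist"; returns the picture (420x560x3 uint8, red, green, blue); there is no depth.
- manip.get_calibration(name): a dict with "vertical_fov" (degrees; the focal length in pixels is half the picture's height over the tangent of half this angle, whatever the lens; pixels are square), "cx", "cy" (the principal point, pixels), "rvec" (rotation vector, rad) and "tvec" (3), from world to camera coordinates, as OpenCV has them. Camera axes: x right, y down, z forward; pixel columns grow to the right and rows downward; lengths in mm; the calibration is good to about 2 mm. A picture is of the moment at which its call begins: read the wrist's pose just before it. get_calibration takes no time and is no camera call; for the wrist camera it gives the pose at the moment of the call.
- manip.finish_job(): hands the job in; it is judged then, once.
The state is a dict: "t": time; "joint_positions": joint angles; "qd": joint speeds; "joint_efforts": joint torques, N m; "tool_pos": TCP position; "tcp_rot": TCP orientation; "force": force on the tool from outside, world axes, zero at the start; "moment": the same for the moment, N m; "width": finger opening in mm; "finger_force": force on a finger pad.
Only numpy, scipy, OpenCV 4.12 (cv2) and the standard library are available. Lean on these libraries where they do the work, as an engineer would, in place of code of your own. Each camera call takes 0.05 s, during which the arm holds its last target. There are 200 camera calls.

## Working session

There is one attempt and no reset: what is moved stays moved. The work goes in short steps, Python scripts to look and compute and a tool call to move; the robot and the scene stay as the last step left them, time stands still between calls to the robot, and variables do not carry over. Pictures are saved under pics/ and viewed, at most 14 in all, crops included, and the job is handed in when it is done.

Besides the shell and the picture viewer there is one more tool, called after "Call:" as name(argument=value, ...) on one line, values as JSON. jog_arm: Moves the arm, as the interface text tells. Its arguments: {"type":"object","properties":{"rows":{"type":"array","items":{"type":"array"}},"claw":{"type":"number"},"force":{"type":"number"}},"required":["rows"]}

```bash
mkdir -p pics; ls
python3 - <<'E'
from station import manip
import cv2
print(manip.read_state())
for n in("scene","top"):
    im=manip.get_image(n); print(n,manip.get_calibration(n))
    cv2.imwrite(f"pics/{n}0.png",im[:,:,::-1])
    cv2.imwrite(f"pics/{n}0b.png",cv2.resize(im[:,:,::-1],(800,600),interpolation=cv2.INTER_CUBIC))
E
```

```text
pics
{'t': 0.0, 'joint_positions': array([ 1.02520425,  0.57652013,  0.02482853,  1.43792801, -0.014985  ,
        1.12896644, -0.05653112]), 'qd': array([-0.00021658, -0.0010714 ,  0.00078655, -0.00051812, -0.00014215,
       -0.00029728, -0.000349  ]), 'joint_efforts': array([ 5.43358947e-04, -7.65769958e+01,  2.25031234e+00, -2.85967380e+01,
        1.51547586e-02,  1.29620510e-02, -3.64354786e-07]), 'tool_pos': array([ 300.56725235, -603.90866203,  244.44327302]), 'tcp_rot': array([-3.05668288e+00, -7.18627455e-01,  7.25704826e-04]), 'force': array([0.68940394, 0.27333226, 0.51216895]), 'moment': array([ 0.03899514,  0.00374389, -0.04846561]), 'finger_force': 0.0, 'width': 85.46828539413772}
scene {'vertical_fov': 45.62659135249269, 'cx': 285.1544637709026, 'cy': 215.1053473133582, 'rvec': array([ 0.5596697 , -2.57848767,  1.28051075]), 'tvec': array([ 478.53784073,  194.75381594, 1041.99849379])}
top {'vertical_fov': 47.498713864296256, 'cx': 278.5300460987462, 'cy': 211.02397925910464, 'rvec': array([ 2.17987936, -2.1759875 ,  0.06931807]), 'tvec': array([-53.19267408, 556.01757685, 932.01857059])}
```

View pics/scene0b.png

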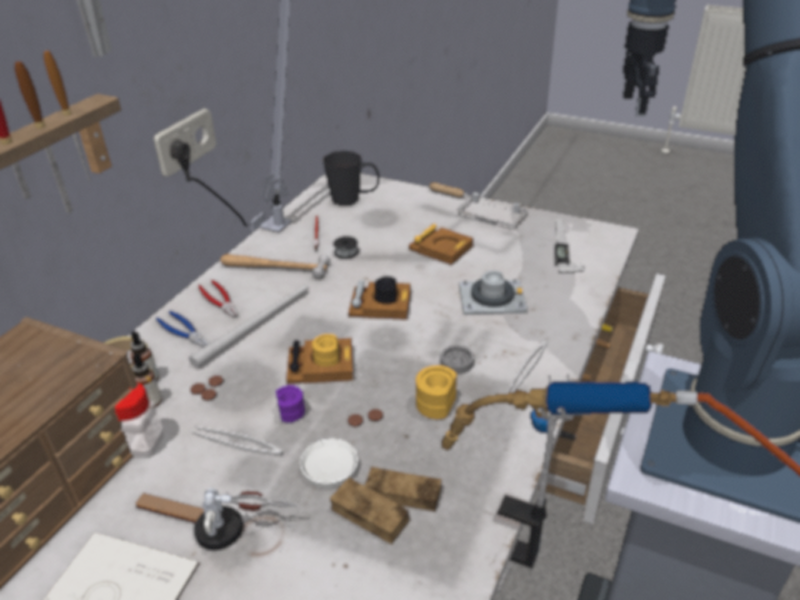

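View pics/top0b.png

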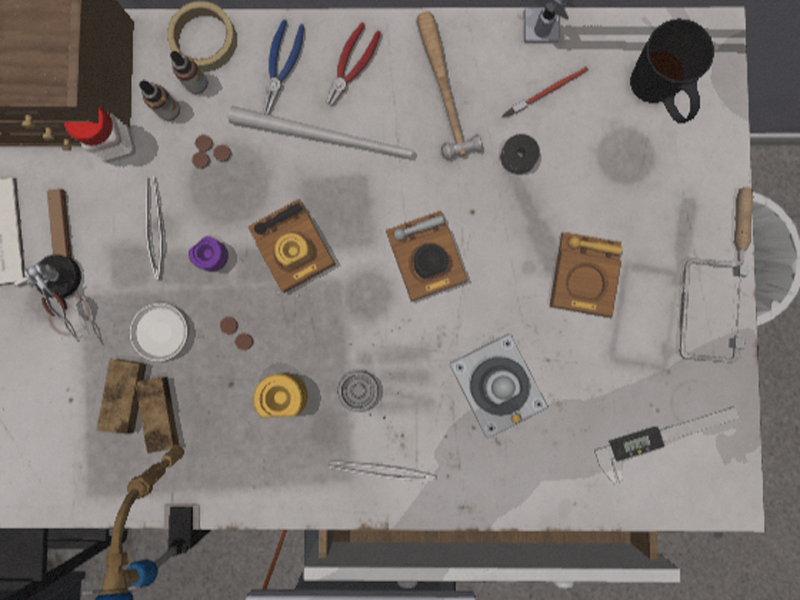

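The top view (800 px) shows these pieces:
- Steel die in the holder, around (502,388).
- Black die in the steel-punch block, around (432,261).
- Empty brass block, around (586,283).
- Cup at (360,390).

There are three brass candidates: (292,252) in the black-punch block, a larger yellow one at (280,397), and a purple one at (208,254). The one at (292,252) fits, because it is the smaller yellow one and sits in the black block. I'll confirm it in enlarged crops.

Run:
```python
import cv2
im=cv2.imread("pics/top0.png")
cv2.imwrite("pics/c1.png",cv2.resize(im[130:310,140:340],(800,720),interpolation=cv2.INTER_CUBIC)[:600])
cv2.imwrite("pics/c2.png",cv2.resize(im[145:310,260:460],(800,660),interpolation=cv2.INTER_CUBIC)[60:])
```

```text
(no output)
```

View pics/c1.png

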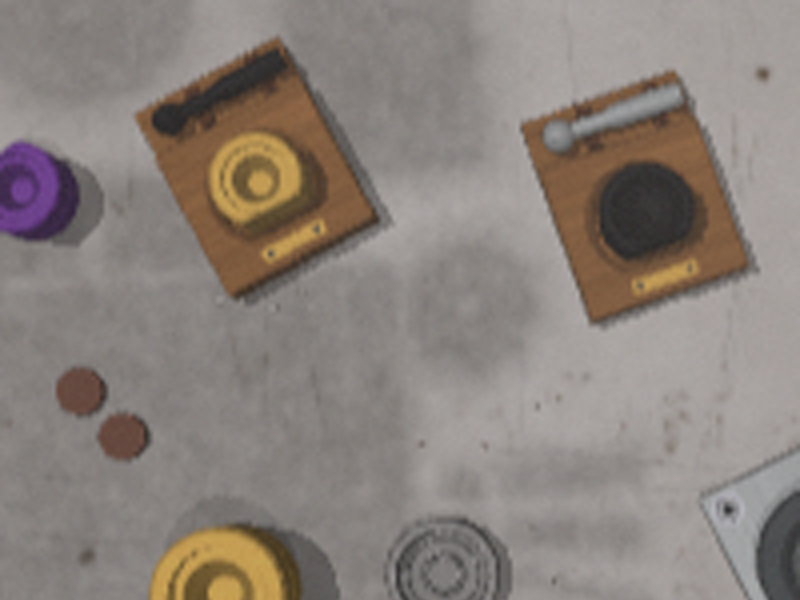

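View pics/c2.png

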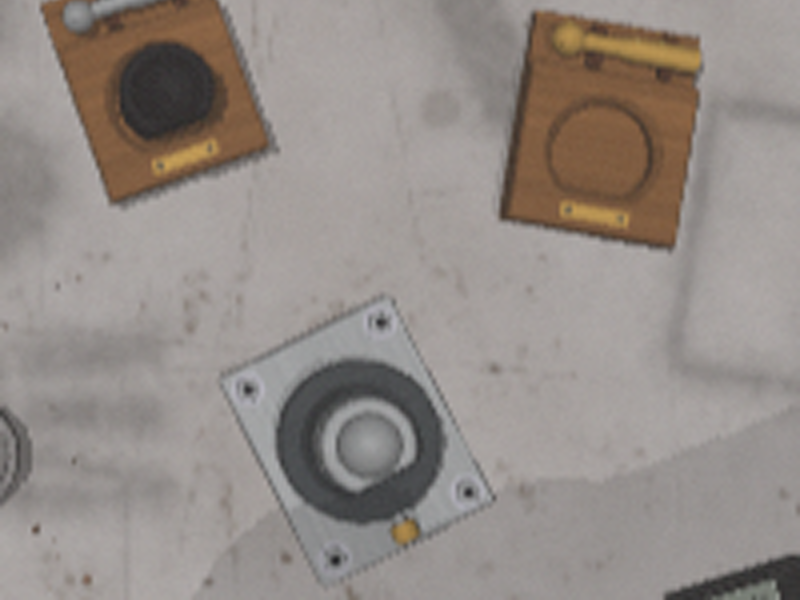

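```bash
cat > h.py <<'E'
import numpy as np, cv2
from scipy.spatial.transform import Rotation as R
def proj_z(c,px,z):
    px=np.atleast_2d(np.array(px,float)); f=210/np.tan(np.radians(c["vertical_fov"]/2))
    M=R.from_rotvec(c["rvec"]).as_matrix(); C=-M.T@c["tvec"]
    d=np.c_[(px-[c["cx"],c["cy"]])/f,np.ones(len(px))]@M
    return C+d*((z-C[2])/d[:,2])[:,None]
def toolyaw(s):
    x=R.from_rotvec(s["tcp_rot"]).as_matrix()[:,0]; return np.degrees(np.arctan2(x[1],x[0]))
def rel(s,target,yaw=None):
    "target world mm -> shift in tool axes mm; turn about tool z deg"
    m=R.from_rotvec(s["tcp_rot"]).as_matrix()
    return np.round(m.T@(np.array(target)-s["tool_pos"]),1), None if yaw is None else round((toolyaw(s)-yaw+180)%360-180,1)
E
python3 - <<'E'
from h import *
from station import manip
c=manip.get_calibration("top")
a=lambda p:np.array(p)/4+[140,130]
b=lambda p:np.array(p)/4+[260,160]
M=R.from_rotvec(c["rvec"]).as_matrix();print("cam",-M.T@c["tvec"])
def blk(n,l,r):
    P=proj_z(c,[l,r],24)[:,:2]; d=P[0]-P[1]; L=np.linalg.norm(d); y=d/L; x=np.array([y[1],-y[0]])
    print(n,"len",L,"yaw",np.degrees(np.arctan2(x[1],x[0])),"origin",P.mean(0)+40*x)
blk("black",a((235,297)),a((380,220))); blk("steel",a((597,322)),a((750,268))); blk("brass",b((502,218)),b((672,247)))
print("brassdie",proj_z(c,a((256,180)),51),"blackdie",proj_z(c,a((647,210)),51),"steeldie",proj_z(c,b((367,444)),51))
print("brassnest",proj_z(c,b((600,152)),24),"boss",proj_z(c,b((360,441)),24))
H=proj_z(c,[b(p) for p in((222,378),(388,296),(494,498),(328,584))],10)
print("H",H.mean(0),[np.linalg.norm(H[i]-H[i-1]) for i in range(4)])
for i,j in((0,3),(1,2)):
    d=H[i]-H[j]; print(np.degrees(np.arctan2(d[1],d[0])))
print("cup",proj_z(c,a((447,570)),18)); print(toolyaw(manip.read_state()))
E
```

```text
cam [484.96736641 -62.87028484 970.30799393]
black len 81.76366275388973 yaw 28.257100334350593 origin [623.7663138   89.82792916]
steel len 80.77405247926954 yaw 19.567837196072055 origin [608.14016905 -98.20693433]
brass len 84.86685698878425 yaw -9.668224389712345 origin [ 581.53619418 -312.87125852]
brassdie [[623.92945604  92.66129544  51.        ]] blackdie [[609.36106106 -97.45296029  51.        ]] steeldie [[ 439.11837415 -192.68484029   51.        ]]
brassnest [[ 582.15139225 -313.34812433   24.        ]] boss [[ 439.22783455 -193.07463896   24.        ]]
H [ 439.77964968 -193.95052559   10.        ] [np.float64(114.32498440668881), np.float64(92.98203270876846), np.float64(112.82453469298774), np.float64(93.09896446631677)]
27.169568253132418
27.23456416161795
cup [[433.97133139   0.67106523  18.        ]]
26.462145022726748
```

Confirmed: the brass die is the small yellow one in the black-punch block (crop 256,180). The larger yellow one and the purple one are decoys. I'm moving above the steel die in the holder.

Call:
jog_arm(rows=[[[0.03, -0.03, 0.01], 0], [[0.03, -0.03, 0.01], 0], [[0.03, -0.03, 0.01], 0], [[0.03, -0.03, 0.01], 0], [[0.03, -0.03, 0.01], 0], [[0.03, -0.03, 0.01], 0], [[0.03, -0.03, 0.01], 0], [[0.03, -0.03, 0.01], 0], [[0.03, -0.03, 0.01], 0], [[0.03, -0.03, 0.01], 0], [[0, 0, 0], 0], [[0, 0, 0], 0]], claw=1, force=40)

```text
t: 1.6
tool_pos: [435.5, -202.4, 145.3]
tcp_rot: [3.058, 0.719, -0.001]
force: [0.4, -0.1, 0.2]
width: 85.7
finger_force: 0.0
```

```bash
cat >> h.py <<'E'
N=dict(black=(624,91,28.2),steel=(608.7,-98,19.5),brass=(582,-313,-9.7),holder=(439.5,-193.5,27.2))
def go(n,z):
    from station import manip
    s=manip.read_state(); x,y,w=N[n]; print(round(s["t"],2),s["tool_pos"].round(1),round(toolyaw(s),1),"width",round(s["width"],1),"F",s["force"].round(1),"j7",s["joint_positions"][6].round(2))
    print(n,z,"at current yaw:",*rel(s,(x,y,z),w))
E
python3 - <<'E'
from h import *; from station import manip
go("holder",43)
im=manip.get_image("wrist"); c=manip.get_calibration("wrist"); print(c)
cv2.imwrite("pics/w1.png",im[:,:,::-1])
E
```

```text
1.6 [ 435.5 -202.4  145.3] 26.5 width 85.7 F [ 0.4 -0.1  0.2] j7 -0.78
holder 43 at current yaw: [  7.6  -6.2 102.3] -0.7
{'vertical_fov': 70.64209029228535, 'cx': 281.18936080774245, 'cy': 207.72190044096016, 'rvec': array([-2.44621291,  1.51684579,  0.22990805]), 'tvec': array([-375.01678167,  277.03136427,  373.06706409])}
```

View pics/w1.png

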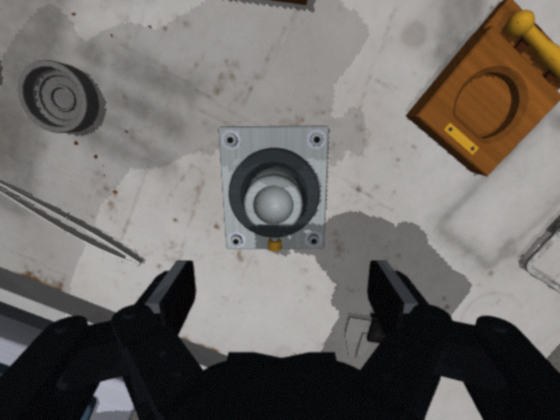

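The wrist view shows the steel die top at (274,203), the boss rim centre at (274,190) and the cup at (62,97). I'll cross-check these against the top camera.

Run:
```python
from h import *; from station import manip
c=manip.get_calibration("wrist")
print(proj_z(c,[(274,202)],51),proj_z(c,[(274,190)],24))
H=proj_z(c,[(219,127),(328,126),(325,248),(224,249)],10);print(H.mean(0))
print(proj_z(c,[(484,105)],24))
```

```text
[[ 442.33454838 -192.91112967   51.        ]] [[ 444.80220433 -190.9917617    24.        ]]
[ 440.46979715 -192.7287463    10.        ]
[[ 582.0378374  -310.61438932   24.        ]]
```

Call:
jog_arm(rows=[[[0.004, -0.0034, 0.02], -0.7], [[0.004, -0.003, 0.02], 0], [[0, 0, 0.02], 0], [[0, 0, 0.02], 0], [[0, 0, 0.015], 0], [[0, 0, 0.01], 0], [[0, 0, 0], 0], [[0, 0, 0], 0]])

```text
t: 2.65
tool_pos: [440.1, -193.1, 40.7]
tcp_rot: [3.054, 0.737, 0.001]
force: [-0.2, -1.3, 0.3]
width: 85.6
finger_force: 0.0
```

Call:
jog_arm(rows=[[[0, 0, 0], 0], [[0, 0, 0], 0], [[0, 0, 0], 0], [[0, 0, 0], 0], [[0, 0, 0], 0], [[0, 0, 0], 0]], claw=0, force=50)

```text
t: 3.4
tool_pos: [440.1, -192.9, 40.9]
tcp_rot: [3.053, 0.737, 0.001]
force: [-2.0, 0.4, 8.7]
width: 44.2
finger_force: 49.9
```

Call:
jog_arm(rows=[[[0, 0, -0.005], 0], [[0, 0, -0.015], 0], [[0, 0, -0.025], 0], [[0, 0, -0.025], 0], [[0, 0, 0], 0], [[0, 0, 0], 0]])

```text
t: 4.15
tool_pos: [439.4, -192.5, 109.6]
tcp_rot: [-3.053, -0.738, 0.001]
force: [0.5, 0.2, -4.1]
width: 44.3
finger_force: 52.1
```

```bash
sed -i 's/582,-313/582,-312.3/; s/439.5,-193.5/440.2,-193/' h.py; python3 -c "
from h import *; go('brass',100)"
```

```text
4.15 [ 439.4 -192.5  109.6] 27.2 width 44.3 F [ 0.5  0.2 -4.1] j7 -0.8
brass 100 at current yaw: [ 72.2 171.7   9.4] 36.9
```

Call:
jog_arm(rows=[[[0.012, 0.0287, 0], 0], [[0.012, 0.0286, 0], 0], [[0.012, 0.0286, 0], 0], [[0.012, 0.0286, 0], 0], [[0.012, 0.0286, 0], 0], [[0.012, 0.0286, 0], 0], [[0, 0, 0], 9.2], [[0, 0, 0], 9.2], [[0, 0, 0], 9.2], [[0, 0, 0], 9.3], [[0, 0, 0], 0], [[0, 0, 0], 0]])

```text
t: 5.65
tool_pos: [581.9, -312.3, 109.2]
tcp_rot: [-3.13, 0.261, 0.003]
force: [1.1, -0.1, -5.0]
width: 44.2
finger_force: 52.4
```

```bash
python3 -c "
from h import *; go('brass',42)
from station import manip
cv2.imwrite('pics/w2.png',manip.get_image('wrist')[:,:,::-1])"
```

```text
5.65 [ 581.9 -312.3  109.2] -9.5 width 44.2 F [ 1.1 -0.1 -5. ] j7 -1.19
brass 42 at current yaw: [ 0.2 -0.  67.2] 0.2
```

View pics/w2.png

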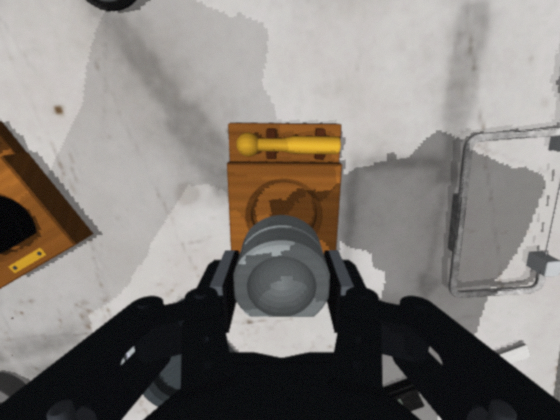

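The wrist view shows the steel die held square. Its top is at about (281,281), and the nest rim centre is near (284,210). Checking the offset before lowering.

Run:
```python
from h import *; from station import manip
c=manip.get_calibration("wrist")
print(proj_z(c,[(280.5,281)],119.5))
print(proj_z(c,[(229,163),(340,163),(284.5,208)],24))
```

```text
[[ 585.33272875 -312.79346131  119.5       ]]
[[ 630.19730073 -282.21860531   24.        ]
 [ 616.84650653 -361.44217254   24.        ]
 [ 589.85987965 -316.27583773   24.        ]]
```

Call:
jog_arm(rows=[[[0.0005, 0.0012, 0.025], 0], [[0, 0, 0.02], 0], [[0, 0, 0.008], 0], [[0, 0, 0.005], 0], [[0, 0, 0.004], 0], [[0, 0, 0.003], 0], [[0, 0, 0.002], 0], [[0, 0, 0], 0], [[0, 0, 0], 0]])

```text
t: 6.82
tool_pos: [582.7, -313.9, 43.5]
tcp_rot: [3.13, -0.267, 0.0]
force: [0.4, 0.2, -3.7]
width: 44.0
finger_force: 52.4
```

Call:
jog_arm(rows=[[[0, 0, 0.0015], 0], [[0, 0, 0.001], 0], [[0, 0, 0], 0], [[0, 0, 0], 0]])

```text
t: 7.32
tool_pos: [582.9, -314.0, 42.1]
tcp_rot: [3.13, -0.267, 0.001]
force: [-4.0, 1.0, 7.9]
width: 43.9
finger_force: 53.8
```

Call:
jog_arm(rows=[[[0, 0, 0], 0], [[0, 0, 0], 0], [[0, 0, 0], 0], [[0, 0, 0], 0], [[0, 0, -0.01], 0], [[0, 0, -0.03], 0], [[0, 0, -0.03], 0], [[0, 0, -0.03], 0], [[0, 0, 0], 0], [[0, 0, 0], 0]], claw=1)

```text
t: 8.57
tool_pos: [582.5, -313.8, 140.8]
tcp_rot: [-3.13, 0.267, 0.0]
force: [-0.0, 0.2, -0.3]
width: 85.6
finger_force: 0.0
```

```bash
python3 -c "
from h import *; go('black',141)"
```

```text
8.57 [ 582.5 -313.8  140.8] -9.7 width 85.6 F [-0.   0.2 -0.3] j7 -1.2
black 141 at current yaw: [-2.75e+01 -4.06e+02 -1.00e-01] -37.9
```

Call:
jog_arm(rows=[[[-0.0027, -0.0406, 0], 0], [[-0.0027, -0.0406, 0], 0], [[-0.0027, -0.0406, 0], 0], [[-0.0027, -0.0406, 0], 0], [[-0.0027, -0.0406, 0], 0], [[-0.0027, -0.0406, 0], 0], [[-0.0027, -0.0406, 0], 0], [[-0.0027, -0.0406, 0], 0], [[-0.0027, -0.0406, 0], 0], [[-0.0027, -0.0406, 0], 0], [[0, 0, 0], -9.5], [[0, 0, 0], -9.5], [[0, 0, 0], -9.5], [[0, 0, 0], -9.4], [[0, 0, 0], 0], [[0, 0, 0], 0]])

```text
t: 10.58
tool_pos: [624.4, 90.7, 140.3]
tcp_rot: [-3.048, -0.758, 0.002]
force: [-0.5, -0.0, 0.0]
width: 85.4
finger_force: 0.0
```

```bash
python3 -c "
from h import *; go('black',40)
from station import manip
cv2.imwrite('pics/w3.png',manip.get_image('wrist')[:,:,::-1])"
```

```text
10.57 [624.4  90.7 140.3] 27.9 width 85.4 F [-0.5 -0.   0. ] j7 -1.29
black 40 at current yaw: [ -0.2  -0.4 100.3] -0.3
```

View pics/w3.png

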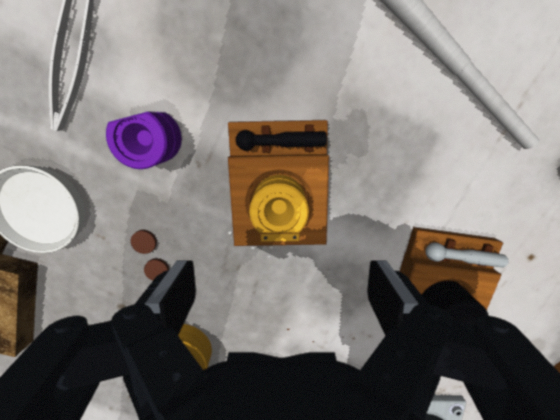

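The wrist view shows the brass die top at (278,208). The block front edge runs from (232,245) to (327,243), and the black punch is at (285,139).

Run:
```python
from h import *; from station import manip
c=manip.get_calibration("wrist")
print(proj_z(c,[(278,208)],51)); F=proj_z(c,[(233,245),(327,243.5)],24); t=np.radians(28.2)
print(F,F.mean(0)[:2]+40*np.array([np.cos(t),np.sin(t)]))
```

```text
[[629.63856758  96.64839625  51.        ]]
[[572.1130203  112.56078421  24.        ]
 [613.18217536  38.47227378  24.        ]] [627.89973591  94.41855959]
```

Call:
jog_arm(rows=[[[0.0015, -0.002, 0.02], 0], [[0, 0, 0.02], 0], [[0, 0, 0.02], 0], [[0, 0, 0.02], 0], [[0, 0, 0.012], 0], [[0, 0, 0.007], 0], [[0, 0, 0], 0], [[0, 0, 0], 0]])

```text
t: 11.62
tool_pos: [625.6, 93.3, 42.5]
tcp_rot: [3.047, 0.764, 0.002]
force: [0.7, -1.1, 0.3]
width: 85.4
finger_force: 0.0
```

Call:
jog_arm(rows=[[[0, 0, 0], 0], [[0, 0, 0], 0], [[0, 0, 0], 0], [[0, 0, 0], 0], [[0, 0, 0], 0], [[0, 0, 0], 0]], claw=0)

```text
t: 12.38
tool_pos: [625.2, 93.4, 42.5]
tcp_rot: [-3.047, -0.764, -0.001]
force: [-2.3, -0.0, 5.4]
width: 43.6
finger_force: 50.7
```

Call:
jog_arm(rows=[[[0, 0, -0.005], 0], [[0, 0, -0.015], 0], [[0, 0, -0.025], 0], [[0, 0, -0.025], 0], [[0, 0, 0], 0], [[0, 0, 0], 0]])

```text
t: 13.12
tool_pos: [624.6, 93.2, 111.3]
tcp_rot: [-3.047, -0.764, 0.001]
force: [-0.2, 1.1, -4.5]
width: 44.2
finger_force: 51.6
```

```bash
python3 -c "
from h import *; go('holder',112)"
```

```text
13.12 [624.6  93.2 111.3] 28.2 width 44.2 F [-0.2  1.1 -4.5] j7 -1.29
holder 112 at current yaw: [-297.7  165.3   -0.5] 1.0
```

Call:
jog_arm(rows=[[[-0.03, 0.0165, 0], 0], [[-0.03, 0.0165, 0], 0], [[-0.03, 0.0165, 0], 0], [[-0.03, 0.0165, 0], 0], [[-0.03, 0.0165, 0], 0], [[-0.03, 0.0165, 0], 0], [[-0.03, 0.0165, 0], 0], [[-0.03, 0.0165, 0], 0], [[-0.03, 0.0165, 0], 0], [[-0.0275, 0.0168, 0], 1], [[0, 0, 0], 0], [[0, 0, 0], 0]])

```text
t: 14.62
tool_pos: [440.8, -192.4, 111.3]
tcp_rot: [-3.053, -0.738, 0.001]
force: [0.4, -0.1, -3.4]
width: 44.2
finger_force: 51.7
```

```bash
python3 -c "
from h import *; go('holder',45)
from station import manip
cv2.imwrite('pics/w4.png',manip.get_image('wrist')[:,:,::-1])"
```

```text
14.62 [ 440.8 -192.4  111.3] 27.2 width 44.2 F [ 0.4 -0.1 -3.4] j7 -0.8
holder 45 at current yaw: [-0.8  0.4 66.3] -0.0
```

View pics/w4.png

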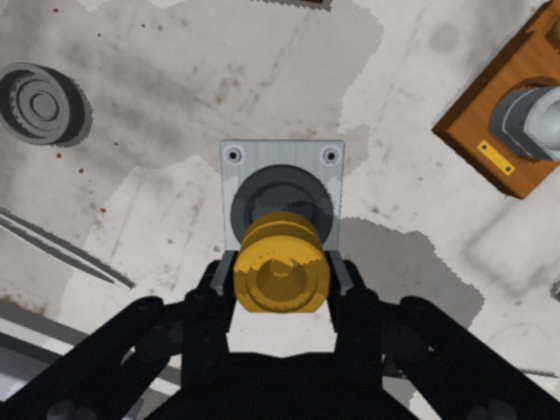

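The brass die is held square at (281,268), centred on the flange at (282,...). The steel die is seated in the brass block. Lowering the brass die.

Call:
jog_arm(rows=[[[-0.0015, 0.0003, 0.025], 0], [[0, 0, 0.02], 0], [[0, 0, 0.008], 0], [[0, 0, 0.005], 0], [[0, 0, 0.004], 0], [[0, 0, 0.003], 0], [[0, 0, 0.002], 0], [[0, 0, 0.001], 0], [[0, 0, 0], 0], [[0, 0, 0], 0]])

```text
t: 15.92
tool_pos: [439.7, -193.8, 43.9]
tcp_rot: [3.054, 0.738, 0.0]
force: [0.0, -0.1, -3.3]
width: 44.1
finger_force: 51.7
```

Call:
jog_arm(rows=[[[0, 0, 0.0012], 0], [[0, 0, 0.0008], 0], [[0, 0, 0], 0], [[0, 0, 0], 0]])

```text
t: 16.42
tool_pos: [439.7, -193.8, 41.8]
tcp_rot: [-3.054, -0.738, -0.0]
force: [-0.0, 0.6, -3.4]
width: 44.5
finger_force: 51.7
```

Call:
jog_arm(rows=[[[0, 0, 0], 0], [[0, 0, 0], 0], [[0, 0, 0], 0], [[0, 0, 0], 0], [[0, 0, -0.01], 0], [[0, 0, -0.03], 0], [[0, 0, -0.03], 0], [[0, 0, -0.03], 0], [[0, 0, 0], 0], [[0, 0, 0], 0]], claw=1)

```text
t: 17.68
tool_pos: [439.4, -193.7, 141.8]
tcp_rot: [3.054, 0.738, 0.0]
force: [0.2, -0.2, 0.4]
width: 85.6
finger_force: 0.0
```

```bash
python3 -c "
from h import *; go('steel',141)"
```

```text
17.68 [ 439.4 -193.7  141.8] 27.2 width 85.6 F [ 0.2 -0.2  0.4] j7 -0.8
steel 141 at current yaw: [194.3  -7.9   0.8] 7.7
```

Call:
jog_arm(rows=[[[0.033, -0.0013, 0], 0], [[0.033, -0.0013, 0], 0], [[0.033, -0.0013, 0], 0], [[0.033, -0.0013, 0], 0], [[0.033, -0.0013, 0], 0], [[0.0293, -0.0014, 0], 7.7], [[0, 0, 0], 0], [[0, 0, 0], 0]])

```text
t: 18.68
tool_pos: [607.8, -98.4, 140.6]
tcp_rot: [-3.096, -0.533, 0.004]
force: [0.7, 0.0, -0.4]
width: 86.0
finger_force: 0.0
```

```bash
python3 -c "
from h import *; go('steel',41)
from station import manip
cv2.imwrite('pics/w5.png',manip.get_image('wrist')[:,:,::-1])"
```

```text
18.68 [607.8 -98.4 140.6] 19.5 width 86.0 F [ 0.7  0.  -0.4] j7 -1.13
steel 41 at current yaw: [ 1.2 -0.  99.6] 0.0
```

View pics/w5.png

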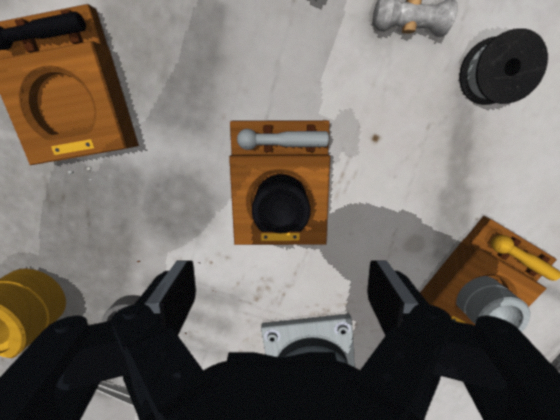

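The black die is at (281,204) in the steel-punch block. The black nest at (60,102) is empty. Grasping the black die.

Call:
jog_arm(rows=[[[0.0025, -0.0003, 0.02], 0], [[0, 0, 0.02], 0], [[0, 0, 0.02], 0], [[0, 0, 0.02], 0], [[0, 0, 0.012], 0], [[0, 0, 0.007], 0], [[0, 0, 0], 0], [[0, 0, 0], 0]])

```text
t: 19.73
tool_pos: [611.5, -97.1, 43.4]
tcp_rot: [3.096, 0.531, 0.001]
force: [-0.4, 0.4, -0.7]
width: 85.8
finger_force: 0.0
```

Call:
jog_arm(rows=[[[0, 0, 0], 0], [[0, 0, 0], 0], [[0, 0, 0], 0], [[0, 0, 0], 0], [[0, 0, 0], 0], [[0, 0, 0], 0]], claw=0)

```text
t: 20.48
tool_pos: [611.3, -96.9, 43.4]
tcp_rot: [3.096, 0.531, 0.001]
force: [-1.4, -0.6, 5.3]
width: 43.9
finger_force: 50.8
```

Call:
jog_arm(rows=[[[0, 0, -0.005], 0], [[0, 0, -0.015], 0], [[0, 0, -0.025], 0], [[0, 0, -0.025], 0], [[0, 0, 0], 0], [[0, 0, 0], 0]])

```text
t: 21.22
tool_pos: [610.9, -96.9, 112.7]
tcp_rot: [-3.096, -0.531, 0.0]
force: [-0.6, -0.1, -1.8]
width: 44.0
finger_force: 51.1
```

```bash
sed -i 's/624,91,/624.5,91.8,/' h.py; python3 -c "
from h import *; go('black',111)"
```

```text
21.23 [610.9 -96.9 112.7] 19.5 width 44.0 F [-0.6 -0.1 -1.8] j7 -1.13
black 111 at current yaw: [  75.7 -173.4    1.7] -8.7
```

Call:
jog_arm(rows=[[[0.0126, -0.0289, 0], 0], [[0.0126, -0.0289, 0], 0], [[0.0126, -0.0289, 0], 0], [[0.0126, -0.0289, 0], 0], [[0.0126, -0.0289, 0], 0], [[0.0126, -0.0289, 0], -8.7], [[0, 0, 0], 0], [[0, 0, 0], 0]])

```text
t: 22.22
tool_pos: [624.1, 90.8, 111.9]
tcp_rot: [3.047, 0.762, -0.003]
force: [-0.2, 0.2, -0.9]
width: 43.9
finger_force: 51.2
```

```bash
python3 -c "
from h import *; go('black',45)
from station import manip
cv2.imwrite('pics/w6.png',manip.get_image('wrist')[:,:,::-1])"
```

```text
22.23 [624.1  90.8 111.9] 28.1 width 43.9 F [-0.2  0.2 -0.9] j7 -1.3
black 45 at current yaw: [ 0.9 -0.7 66.9] -0.1
```

View pics/w6.png

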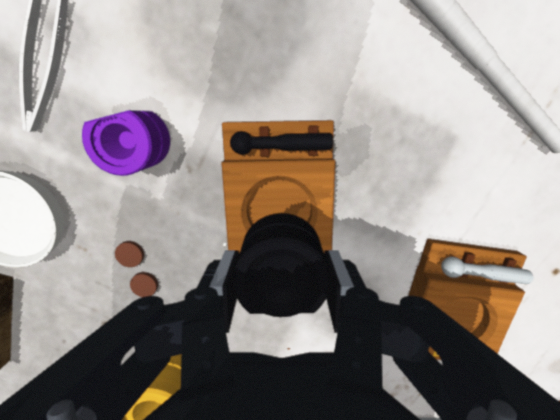

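The black die is at column 282 and the nest at column 279, so I'll shift about 1.5 mm towards -y and lower.

Call:
jog_arm(rows=[[[0.0006, -0.0016, 0.025], 0], [[0, 0, 0.02], 0], [[0, 0, 0.008], 0], [[0, 0, 0.005], 0], [[0, 0, 0.004], 0], [[0, 0, 0.003], 0], [[0, 0, 0.002], 0], [[0, 0, 0], 0], [[0, 0, 0], 0]])

```text
t: 23.4
tool_pos: [624.5, 93.5, 45.9]
tcp_rot: [-3.047, -0.764, -0.0]
force: [-0.5, -0.1, -1.7]
width: 44.2
finger_force: 51.2
```

Call:
jog_arm(rows=[[[0, 0, 0.0015], 0], [[0, 0, 0.001], 0], [[0, 0, 0], 0], [[0, 0, 0], 0]])

```text
t: 23.9
tool_pos: [624.5, 93.5, 43.5]
tcp_rot: [-3.047, -0.764, -0.0]
force: [-1.0, -0.4, 2.9]
width: 43.9
finger_force: 51.5
```

Call:
jog_arm(rows=[[[0, 0, 0], 0], [[0, 0, 0], 0], [[0, 0, 0], 0], [[0, 0, 0], 0], [[0, 0, -0.01], 0], [[0, 0, -0.03], 0], [[0, 0, -0.03], 0], [[0, 0, -0.03], 0], [[0, 0, 0], 0], [[0, 0, 0], 0]], claw=1)

```text
t: 25.15
tool_pos: [624.2, 93.4, 143.4]
tcp_rot: [-3.047, -0.764, 0.0]
force: [0.4, 0.8, 0.4]
width: 85.3
finger_force: 0.0
```

```bash
sed -i 's/582,-312.3/582.8,-313.8/' h.py; python3 -c "
from h import *; go('brass',141)"
```

```text
25.15 [624.2  93.4 143.4] 28.2 width 85.3 F [0.4 0.8 0.4] j7 -1.3
brass 141 at current yaw: [-228.7  339.5    2.4] 37.9
```

Call:
jog_arm(rows=[[[-0.0229, 0.034, 0], 0], [[-0.0229, 0.034, 0], 0], [[-0.0229, 0.034, 0], 0], [[-0.0229, 0.034, 0], 0], [[-0.0229, 0.034, 0], 0], [[-0.0229, 0.034, 0], 0], [[-0.0229, 0.034, 0], 0], [[-0.0229, 0.034, 0], 0], [[-0.0229, 0.034, 0], 0], [[-0.0226, 0.0335, 0], 0], [[0, 0, 0], 9.5], [[0, 0, 0], 9.5], [[0, 0, 0], 9.5], [[0, 0, 0], 9.4], [[0, 0, 0], 0], [[0, 0, 0], 0]])

```text
t: 27.15
tool_pos: [582.8, -313.6, 142.7]
tcp_rot: [-3.13, 0.261, 0.002]
force: [1.5, 0.2, -0.8]
width: 85.3
finger_force: 0.0
```

```bash
python3 -c "
from h import *; go('brass',42)"
```

```text
27.15 [ 582.8 -313.6  142.7] -9.5 width 85.3 F [ 1.5  0.2 -0.8] j7 -1.2
brass 42 at current yaw: [  0.2   0.2 100.7] 0.2
```

Call:
jog_arm(rows=[[[0, 0, 0.02], 0], [[0, 0, 0.02], 0], [[0, 0, 0.02], 0], [[0, 0, 0.02], 0], [[0, 0, 0.013], 0], [[0, 0, 0.007], 0], [[0, 0, 0], 0], [[0, 0, 0], 0]])

```text
t: 28.15
tool_pos: [583.4, -314.1, 44.0]
tcp_rot: [3.13, -0.266, 0.002]
force: [0.0, -0.6, 0.3]
width: 85.6
finger_force: 0.0
```

Call:
jog_arm(rows=[[[0, 0, 0], 0], [[0, 0, 0], 0], [[0, 0, 0], 0], [[0, 0, 0], 0], [[0, 0, 0], 0], [[0, 0, 0], 0]], claw=0)

```text
t: 28.9
tool_pos: [583.2, -314.0, 44.0]
tcp_rot: [3.13, -0.267, 0.001]
force: [-2.5, 0.3, 5.2]
width: 44.2
finger_force: 50.9
```

Call:
jog_arm(rows=[[[0, 0, -0.005], 0], [[0, 0, -0.015], 0], [[0, 0, -0.025], 0], [[0, 0, -0.025], 0], [[0, 0, 0], 0], [[0, 0, 0], 0]])

```text
t: 29.65
tool_pos: [582.6, -313.5, 112.7]
tcp_rot: [-3.13, 0.267, 0.001]
force: [-0.2, 1.0, -5.1]
width: 44.0
finger_force: 52.1
```

```bash
python3 -c "
from h import *; go('steel',111)"
```

```text
29.65 [ 582.6 -313.5  112.7] -9.7 width 44.0 F [-0.2  1.  -5.1] j7 -1.2
steel 111 at current yaw: [ -10.7 -216.8    1.8] -29.2
```

Call:
jog_arm(rows=[[[-0.0018, -0.036, 0], 0], [[-0.0018, -0.036, 0], 0], [[-0.0018, -0.036, 0], 0], [[-0.0018, -0.036, 0], 0], [[-0.0018, -0.036, 0], 0], [[-0.0017, -0.0368, 0], 0], [[0, 0, 0], -9.8], [[0, 0, 0], -9.8], [[0, 0, 0], -9.6], [[0, 0, 0], 0], [[0, 0, 0], 0]])

```text
t: 31.02
tool_pos: [608.7, -98.4, 112.6]
tcp_rot: [-3.097, -0.525, 0.002]
force: [-0.2, 0.6, -3.2]
width: 44.1
finger_force: 52.4
```

```bash
python3 -c "
from h import *; go('steel',45)
from station import manip
cv2.imwrite('pics/w7.png',manip.get_image('wrist')[:,:,::-1])"
```

```text
31.02 [608.7 -98.4 112.6] 19.2 width 44.1 F [-0.2  0.6 -3.2] j7 -1.12
steel 45 at current yaw: [ 0.2 -0.4 67.6] -0.3
```

View pics/w7.png

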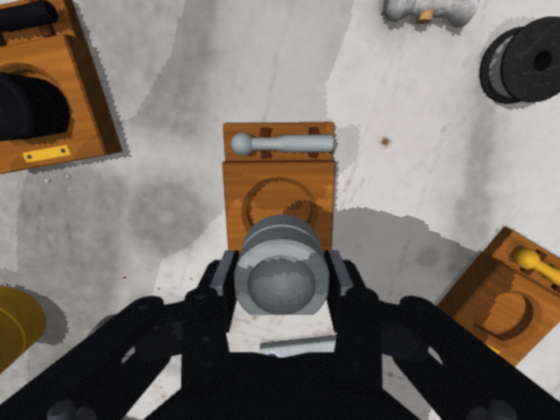

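The steel die is at column 282 and the nest at column 279.5, so I'll make a small -y correction and lower.

Call:
jog_arm(rows=[[[0.0006, -0.0012, 0.025], 0], [[0, 0, 0.02], 0], [[0, 0, 0.008], 0], [[0, 0, 0.005], 0], [[0, 0, 0.004], 0], [[0, 0, 0.003], 0], [[0, 0, 0.002], 0], [[0, 0, 0], 0], [[0, 0, 0], 0]])

```text
t: 32.2
tool_pos: [609.4, -96.9, 46.4]
tcp_rot: [-3.096, -0.531, -0.0]
force: [0.9, -0.2, -5.4]
width: 43.9
finger_force: 52.4
```

Call:
jog_arm(rows=[[[0, 0, 0.0015], 0], [[0, 0, 0.001], 0], [[0, 0, 0], 0], [[0, 0, 0], 0]])

```text
t: 32.7
tool_pos: [609.5, -97.0, 44.0]
tcp_rot: [-3.096, -0.531, -0.001]
force: [0.3, 1.6, -0.2]
width: 43.7
finger_force: 52.7
```

Contact with the floor at the expected height. Releasing, retreating and checking.

Call:
jog_arm(rows=[[[0, 0, 0], 0], [[0, 0, 0], 0], [[0, 0, 0], 0], [[0, 0, 0], 0], [[0, 0, -0.01], 0], [[0, 0, -0.03], 0], [[0, 0, -0.04], 0], [[0, 0, -0.05], 0], [[0, 0.05, -0.03], 0], [[0, 0.05, 0], 0], [[0, 0.05, 0], 0], [[0, 0.05, 0], 0], [[0, 0.05, 0], 0], [[0, 0.05, 0], 0], [[0, 0.05, 0], 0], [[0, 0.05, 0], 0], [[0, 0, 0], 0], [[0, 0, 0], 0]], claw=1)

```text
t: 34.95
tool_pos: [742.5, -473.7, 203.6]
tcp_rot: [-3.095, -0.531, 0.0]
force: [0.9, 0.3, 0.7]
width: 85.1
finger_force: 0.0
```

Run:
```python
from station import manip
import cv2
im=manip.get_image("top")[:,:,::-1]; sc=manip.get_image("scene")[:,:,::-1]
cv2.imwrite("pics/e1.png",cv2.resize(im[130:310,160:400],(800,600),interpolation=cv2.INTER_CUBIC))
cv2.imwrite("pics/e2.png",cv2.resize(sc[140:290,190:390],(800,600),interpolation=cv2.INTER_CUBIC))
```

```text
(no output)
```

View pics/e1.png

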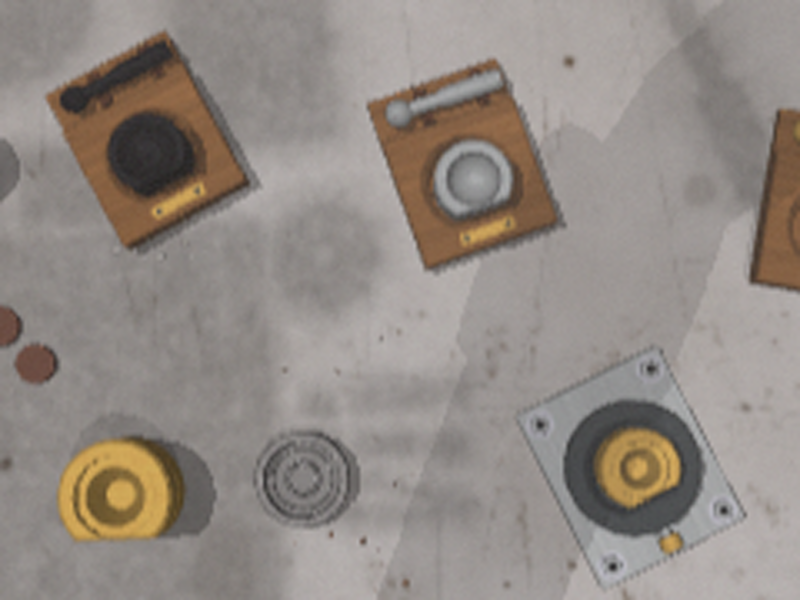

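View pics/e2.png

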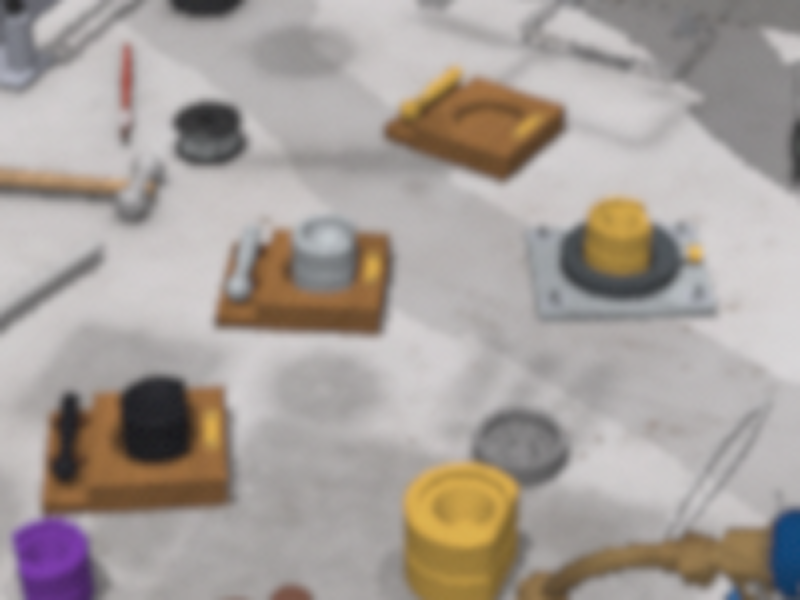

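All three dies sit upright and fully down in the right nests, with their flats matched: black at (150,152), steel at (473,178) and brass at (638,467). The cup hasn't moved and the brass block is empty. Handing in.

```bash
python3 -c "
from station import manip
print(manip.finish_job())"
```

```text
the job is handed in; nothing more can be done
None
```

The job is handed in: the final pictures show the brass die in the steel holder, the steel and black dies each in its own block, the brass block empty and the cup unmoved, at about 35 s of the 96 s allowed; no verdict came back.

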